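Lock the height stop with its jam nut

ROBOT

A 7-joint arm with a two-finger parallel gripper is mounted at the origin on a cart in front of the work surface, level with it; the furniture and walls round the work are solid. World frame = base frame: x ahead of the robot, y to its left, z up, the work surface at z = 0. Lengths are in mm, angles in rad, forces in N, time in s.
With the tool pointing down it reaches from about 400 to 875 mm from the base axis. Payload 6.5 kg.
Tool frame: the origin (TCP) lies at the very end of the fingers, on their centre line; the grasp point (between the pads) lies 19 mm behind it; x points along the fingers, z is the direction in which the jaws open and shut, and the axes are right-handed (so a half turn about x gives the same grasp; the last joint's range is limited). The gripper opens to 85 mm and grips with 20 to 120 N. Pads are 22 mm wide; open, the fingers measure 114 mm over their backs; the gripper's body (76 mm by 85 mm) begins 54 mm behind the grasp point. The pads swing forward as they close: fully open they stand 13 mm farther back than shut.
Start: joints at [-1.336, 0.536, -0.004, 1.538, 0.003, 1.067, -0.071], TCP at [192.58, 620.808, 231.29] pointing down, gripper open.
Joint ranges: [-2.7, 2.7], [-0.37, 2.16], [-1.27, 1.26], [0.24, 2.4], [-1.31, 4.45], [0.19, 1.91], [-2.76, 2.76]. Speed limits (rad/s): [2.39, 2.39, 3.14, 3.14, 3.14, 3.14, 3.14].

INTERFACE

Orientations are given as a unit quaternion [w, x, y, z].
In Python, from plant import state, camera, camera_info, hand_in, outline_of gives the robot as it stands.
- The arm moves only by the tool apply_moves, never from a script. Its argument "commands" is a list of rows, each an object with "offset": the shift along the world's x, y, z in m, a list of three; "rot": the turn, a rotation vector about the world's x, y, z in rad, a list of three. A call has exactly 5 rows; each row shifts and turns the commanded pose from where the row before left it; what a row does not reach is not made up. A row lasts 1/12 s, in which the tool goes at most 41.7 mm and 7.16 degrees, less where a joint would pass 70% of its speed; a pose out of reach is approached as far as the arm can. A call is refused whole if a number of a shift passes 0.0417 or a number of a turn 0.125, either way. A call with a gripper value outside its range is refused whole. "jaw" is the finger opening in m, from 0 to 0.0854, set as the call begins (left out, the last holds). The fingers move at their own pace and stop on an object; "squeeze" is the grip in N (left out, the last holds). Time passes only in rows, so rows that do not move let the fingers close, or fill a call up. It gives the time, the measured TCP pose, the force and the opening at its end, in the units of the state.
- state(): the state, without advancing time (a new reading comes with each control period).
- camera(name): name is "scene" or "top" or "wrist"; returns the picture (420x560x3 uint8, red, green, blue); there is no depth.
- camera_info(name): a dict with "vertical_fov" (degrees; the focal length in pixels is half the picture's height over the tangent of half this angle, whatever the lens; pixels are square), "cx", "cy" (the principal point, pixels), "pose" (4x4, takes a point from camera to world coordinates). Camera axes: x right, y down, z forward; pixel columns grow to the right and rows downward; lengths in mm; the calibration is good to about 2 mm. The wrist camera is an equidistant fisheye: a pixel r from the principal point sees the ray r / f radians off the axis. A picture is of the moment at which its call begins: read the wrist's pose just before it. camera_info takes no time and is no camera call; for the wrist camera it gives the pose at the moment of the call.
- hand_in(): hands the job in, once; it reports no verdict.
Trained networks look in the newest picture that a camera, given by its name, has taken for a name from the list of things; names that differ only in an ending like _2 or _b are one class to them, and where a whole thing is asked for, a point or a joint stands for the part that bears it (a point fixed in the world has none). Each returns a list of dicts, best first, with "score" (0 to 1); they miss things now and then, are a little off and sometimes report something else, mostly with a low value. They report only what shows in the picture. A call takes as long as a camera call.
- outline_of(target, camera): "mask" (420x560 bool, what is visible of it) and "position" ([column, row] in pixels, amid what is visible of it).
The state is a dict: "clock": time; "joints": joint angles; "joint_velocities": joint speeds; "tau": joint torques, N m; "ee_pos": TCP position; "orientation": TCP orientation; "ft_force": force on the tool from outside, world axes, zero at the start; "ft_torque": the same for the moment, N m; "finger_gap": finger opening in mm.
Only numpy, scipy, OpenCV 4.12 (cv2) and the standard library are available. Lean on these libraries where they do the work, as an engineer would, in place of code of your own. Each camera call takes 0.05 s, during which the arm holds its last target.

TASK

Two height stops stand on the bench; on one of them the large upper nut still stands clear of the small lower nut. Run that upper nut down its stud (clockwise seen from above) until it meets the lower nut, then tighten it against the lower nut firmly, to about half a newton-metre, so that it stays jammed; do not overtighten it, do not shift the lower nut's setting, and leave the other stop and the other things alone.

Things in the scene. Friction and masses are not known exactly. Their poses are not given: they have to be found in the camera images.
- stop_post: the stop to be locked: grey base 76 x 76 x 12 mm fixed to the bench, with an upright steel threaded stud, 20 mm diameter, on its centre, whose top is 92 mm above the bench. Origin: centre of the base's underside, on the stud's axis; z up
- jam_nut: the upper, larger steel hexagon nut on that stud: 38 mm across flats (44 mm over corners), 18 mm thick. Origin: centre of its underside; z up; its x axis is normal to one pair of flats (the others at 60 and 120 degrees). At the start its underside is about 3.5 to 6 mm above the lower nut.
- jam_nut_center (a point): centre of the upper nut, half-way up its 18 mm, on the stud's axis; axes as jam_nut. Clockwise from above it screws down 8 mm a turn (1.27 mm per rad) and stays where it is left. It takes about 0.2 N m to turn while it runs free; from where it meets the lower nut, roughly 2 N m per rad more. Held still, the felt torque can be 0.2 to 0.4 less than while turning. 0.5 while turning is right, over 0.8 too much
- set_nut: the lower, smaller hexagon nut on that stud, which holds the set height: 32 mm across flats, 14 mm thick, stiff to turn (1.5 N m). Origin: centre of its underside; z up
- set_nut_corner (a point): one corner of the lower nut (18.5 mm from the stud's axis), half-way up
- locked_post: the other stop, of the same shape and parts, whose two nuts are already together. Fixed; origin: centre of the base's underside; z up
- block_between: clamp block, dark with a light metal strip, 26 x 62 x 28 mm, loose on the bench between the stops; origin: centre of its underside
- block_left: clamp block, 24 x 59 x 27 mm, loose at the back left, on the cardboard; origin: centre of its underside
- block_back: clamp block, 25 x 52 x 21 mm, loose on the bench behind the stops; origin: centre of its underside
- housing: cast aluminium housing half, 60 x 110 x 28 mm, loose on the cardboard behind the stops; origin: centre of its underside

How it is judged:
By the outcome, as a careful person would: the job done as asked, in the order asked, and still so for the second after the job is handed in, with the robot touching nothing.
It also fails if it takes over 61 s, if anything falls off the work surface, if the arm or the gripper's body presses on something with over 40 N, if the wrist force passes 120 N, or if a joint passes its speed limit or range.

## Working session

There is one attempt and no reset: what is moved stays moved. The work goes in short steps, Python scripts to look and compute and a tool call to move; the robot and the scene stay as the last step left them, time stands still between calls to the robot, and variables do not carry over. Pictures are saved under pics/ and viewed, and the job is handed in when it is done.

Besides the shell and the picture viewer there is one more tool, called by a JSON object that holds its "name" and its "arguments", one argument or row to a line. apply_moves: Moves the arm, as the interface text tells. Its arguments: {"type":"object","properties":{"commands":{"type":"array"},"jaw":{"type":"number"},"squeeze":{"type":"number"}},"required":["commands"]}

```bash
ls; mkdir -p pics
python3 - <<'E'
from plant import state,camera,camera_info,outline_of
import cv2,numpy as np
s=state();print(s)
for n in["scene","top","wrist"]:
    i=camera_info(n);print(n,{k:(np.round(v,3).tolist() if k=="pose" else v) for k,v in i.items()})
    im=camera(n);cv2.imwrite(f"pics/{n}0.png",im[:,:,::-1])
    for t in["jam_nut","set_nut","stop_post","locked_post"]:
        for d in outline_of(t,n): print(t,round(d["score"],2),d["position"],d["mask"].sum())
print(state()["clock"])
E
```

```text
pics
{'clock': 0.0, 'joints': array([-1.336207  ,  0.53718703, -0.00447691,  1.53889606,  0.00260932,
        1.06727217, -0.07120819]), 'joint_velocities': array([-8.92493341e-04, -6.81515778e-04, -1.33144176e-03, -1.20953315e-03,
        8.99979641e-04, -7.29389427e-04,  4.95653530e-05]), 'tau': array([ 6.09228864e-04, -5.83407104e+01,  1.04879513e+00, -2.59103841e+01,
        1.23067651e-02,  9.66528518e-03,  1.65282529e-05]), 'ee_pos': array([192.38672319, 620.20622572, 230.39025432]), 'orientation': array([ 0.56877445, -0.41987151,  0.56972303,  0.41906945]), 'ft_force': array([-0.2793402 ,  0.89559656,  0.59513116]), 'ft_torque': array([ 0.08633088,  0.00045907, -0.00721237]), 'finger_gap': 85.59639039585173}
scene {'vertical_fov': 55.967988777950694, 'cx': 287.537050188559, 'cy': 211.41695487240813, 'pose': [[0.855, -0.373, 0.361, 288.314], [-0.519, -0.587, 0.621, -317.638], [-0.019, -0.719, -0.695, 651.357], [0.0, 0.0, 0.0, 1.0]]}
jam_nut 0.2 [275.3, 180.7] 177
set_nut 0.48 [337.2, 300.8] 52
stop_post 0.57 [331.9, 303.6] 1775
locked_post 0.71 [226.6, 225.6] 1121
locked_post 0.5 [263.3, 267.2] 314
top {'vertical_fov': 46.96654675009393, 'cx': 277.8143749717954, 'cy': 216.6163679086447, 'pose': [[0.019, -0.992, 0.121, 498.929], [-1.0, -0.02, -0.007, 186.708], [0.009, -0.121, -0.993, 899.137], [0.0, 0.0, 0.0, 1.0]]}
jam_nut 0.88 [377.4, 235.2] 376
stop_post 0.86 [374.1, 237.4] 1659
locked_post 0.68 [218.5, 281.1] 1714
wrist {'vertical_fov': 65.70646984690485, 'cx': 283.58235288922543, 'cy': 216.4076141852292, 'pose': [[0.296, 0.904, 0.309, 112.134], [0.955, -0.28, -0.097, 645.11], [-0.001, 0.323, -0.946, 374.767], [0.0, 0.0, 0.0, 1.0]]}
locked_post 0.59 [142.2, 406.4] 660
0.75
```

View pics/scene0.png

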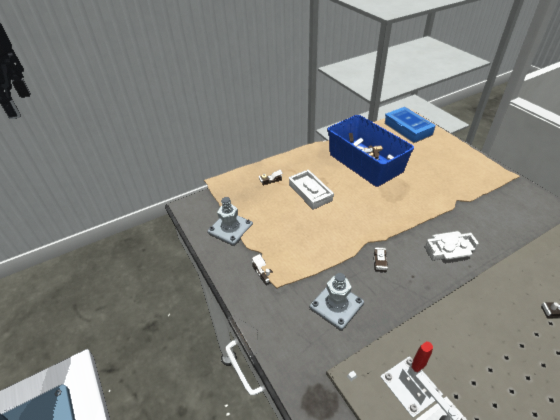

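View pics/top0.png

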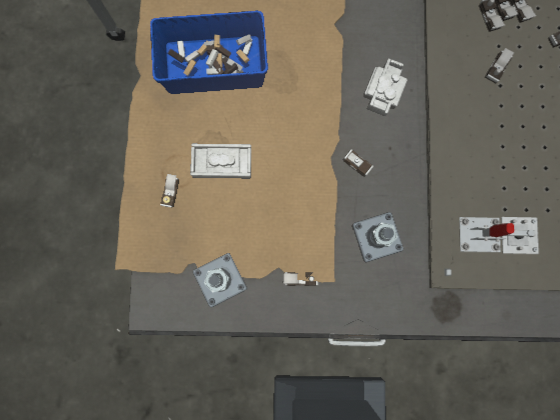

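View pics/wrist0.png

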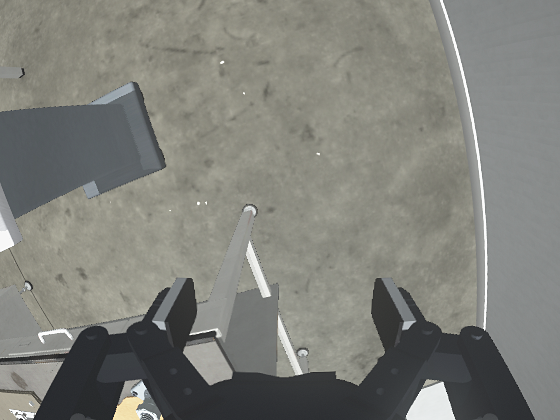

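```bash
python3 - <<'E'
import cv2,numpy as np
s=cv2.imread("pics/scene0.png");t=cv2.imread("pics/top0.png")
c=lambda im,u,v:cv2.resize(im[v-32:v+32,u-32:u+32],(380,300-0),interpolation=cv2.INTER_CUBIC)
c=lambda im,u,v:cv2.resize(im[v-35:v+35,u-45:u+45],(396,300),interpolation=cv2.INTER_CUBIC)
cv2.imwrite("pics/crop0.png",np.vstack([np.hstack([c(s,228,220),c(s,338,298)]),np.hstack([c(t,218,280),c(t,378,237)])]))
E
cat > h.py <<'E'
import numpy as np
from plant import *
def f(i,H=420): return H/2/np.tan(np.radians(i["vertical_fov"])/2)
def atz(i,uv,z):
    P=np.array(i["pose"]);d=P[:3,:3]@np.array([(uv[0]-i["cx"])/f(i),(uv[1]-i["cy"])/f(i),1]);o=P[:3,3]
    return o+d*(z-o[2])/d[2]
def proj(i,p,fish=False):
    P=np.array(i["pose"]);q=P[:3,:3].T@(np.array(p,float)-P[:3,3])
    if fish:
        r=np.hypot(q[0],q[1]);th=np.arctan2(r,q[2]);return np.array([i["cx"]+f(i)*th*q[0]/r,i["cy"]+f(i)*th*q[1]/r])
    return np.array([i["cx"]+f(i)*q[0]/q[2],i["cy"]+f(i)*q[1]/q[2]])
def fit(obs):
    from scipy.optimize import least_squares
    return least_squares(lambda x:np.concatenate([proj(i,x)-uv for i,uv in obs]),[500,0,50])
E
python3 - <<'E'
from h import *
T=camera_info("top");S=camera_info("scene")
print(atz(T,(377.4,235.2),60),atz(T,(374,237.4),20),atz(T,(218.5,281),20))
E
```

```text
[572.13185912   6.87316179  60.        ] [571.47121633   4.54536297  20.        ] [487.31956012 285.50963899  20.        ]
```

View pics/crop0.png

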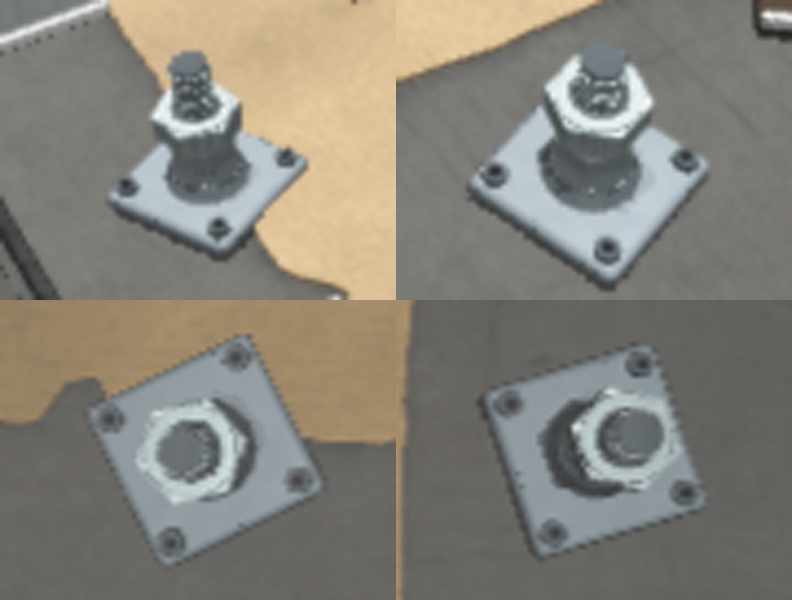

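Run:
```python
from h import *
from scipy.spatial.transform import Rotation as R
s=state();q=s["orientation"]
print(np.round(R.from_quat(np.roll(q,-1)).as_matrix(),3))
```

```text
[[ 0.    -0.955  0.296]
 [ 0.     0.296  0.955]
 [-1.    -0.     0.   ]]
```

{"name": "apply_moves", "arguments": {
  "commands": [
    {"offset": [0.021,-0.0345,-0.003],"rot": [0,0,0]},
    {"offset": [0.021,-0.0345,-0.003],"rot": [0,0,0]},
    {"offset": [0.021,-0.0345,-0.003],"rot": [0,0,0]},
    {"offset": [0.021,-0.0345,-0.003],"rot": [0,0,0]},
    {"offset": [0.021,-0.0345,-0.003],"rot": [0,0,0]}
  ]
}}

```text
clock: 1.17
ee_pos: [298.3, 446.6, 216.3]
orientation: [0.569, -0.419, 0.569, 0.42]
ft_force: [1.2, -0.6, -0.0]
finger_gap: 85.4
```

Run:
```python
from h import *
s=state();print(s["joints"].round(3),s["ee_pos"])
```

```text
[-1.087  0.362  0.027  1.855 -0.012  0.924  0.215] [298.31721332 446.62682301 216.31315237]
```

{"name": "apply_moves", "arguments": {
  "commands": [
    {"offset": [0.0182,-0.0293,-0.002],"rot": [0,0,0.07]},
    {"offset": [0.0182,-0.0293,-0.002],"rot": [0,0,0.07]},
    {"offset": [0.0182,-0.0293,-0.002],"rot": [0,0,0.07]},
    {"offset": [0.0182,-0.0293,-0.002],"rot": [0,0,0.07]},
    {"offset": [0.0182,-0.0293,-0.002],"rot": [0,0,0.07]}
  ]
}}

```text
clock: 1.58
ee_pos: [389.3, 300.4, 206.5]
orientation: [-0.487, 0.513, -0.486, -0.513]
ft_force: [0.4, 0.3, 0.5]
finger_gap: 85.3
```

{"name": "apply_moves", "arguments": {
  "commands": [
    {"offset": [0.0182,-0.0293,-0.002],"rot": [0,0,0.07]},
    {"offset": [0.0182,-0.0293,-0.002],"rot": [0,0,0.07]},
    {"offset": [0.0182,-0.0293,-0.002],"rot": [0,0,0.07]},
    {"offset": [0.0182,-0.0293,-0.002],"rot": [0,0,0.07]},
    {"offset": [0.0182,-0.0293,-0.002],"rot": [0,0,0.07]}
  ]
}}

```text
clock: 2.0
ee_pos: [480.4, 153.8, 196.5]
orientation: [-0.39, 0.59, -0.39, -0.59]
ft_force: [0.4, 0.1, -1.4]
finger_gap: 85.6
```

{"name": "apply_moves", "arguments": {
  "commands": [
    {"offset": [0.0182,-0.0293,-0.002],"rot": [0,0,0.07]},
    {"offset": [0.0182,-0.0293,-0.002],"rot": [0,0,0.07]},
    {"offset": [0.0182,-0.0293,-0.002],"rot": [0,0,0.07]},
    {"offset": [0.0182,-0.0293,-0.002],"rot": [0,0,0.07]},
    {"offset": [0.01,-0.025,-0.002],"rot": [0,0,0]}
  ]
}}

```text
clock: 2.42
ee_pos: [564.3, 10.4, 186.5]
orientation: [-0.304, 0.639, -0.304, -0.638]
ft_force: [1.8, 0.3, -0.0]
finger_gap: 85.5
```

Run:
```python
from h import *
import cv2,pickle
s=state();print(s["joints"].round(3),s["ee_pos"],s["ft_force"],s["ft_torque"])
i=camera_info("wrist");im=camera("wrist");cv2.imwrite("pics/wrist1.png",im[:,:,::-1]);pickle.dump((i,s),open("w1.pkl","wb"))
for t in["jam_nut","set_nut","stop_post"]:
    for d in outline_of(t,"wrist"): print(t,round(d["score"],2),d["position"],d["mask"].sum()); np.save(f"m1_{t}.npy",d["mask"]) if d["score"]>.4 else 0
print(proj(i,s["ee_pos"],True), proj(i,[572,6,92],True),proj(i,[572,6,0],True))
```

```text
[-0.126  0.443  0.036  1.814 -0.019  0.883  2.17 ] [564.25704145  10.37660705 186.49004025] [ 1.76729021  0.2609468  -0.03691901] [ 0.00378104 -0.05635405  0.03926636]
jam_nut 0.8 [266.5, 195.1] 1182
stop_post 0.63 [268.0, 189.5] 5397
[283.28557385 282.17543411] [273.05910789 224.02096395] [275.96316047 193.70334403]
```

View pics/wrist1.png

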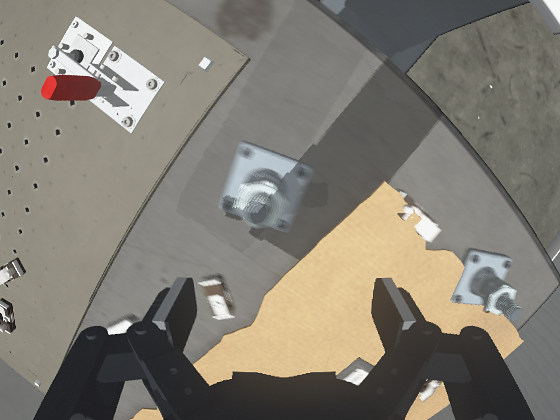

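Run:
```python
from h import *
import cv2,pickle
s=state();print(s["joints"].round(3),s["ee_pos"],s["clock"])
i=camera_info("wrist");im=camera("wrist");pickle.dump((i,s),open("w2.pkl","wb"))
cv2.imwrite("pics/wrist2.png",cv2.resize(im[130:250,200:340],(800,686),interpolation=cv2.INTER_CUBIC)[:600,:,::-1])
cv2.imwrite("w2raw.png",im[:,:,::-1])
for t in["jam_nut","stop_post"]:
    for d in outline_of(t,"wrist"): print(t,round(d["score"],2),d["position"],d["mask"].sum()); np.save(f"m2_{t}.npy",d["mask"]) if d["score"]>.4 else 0
```

```text
[-0.13   0.442  0.035  1.817 -0.02   0.883  2.163] [562.35998398  12.64535391 186.17567798] 2.6167
jam_nut 0.94 [262.6, 198.6] 1079
stop_post 0.79 [264.0, 186.0] 5554
stop_post 0.56 [258.8, 198.6] 1158
```

View pics/wrist2.png

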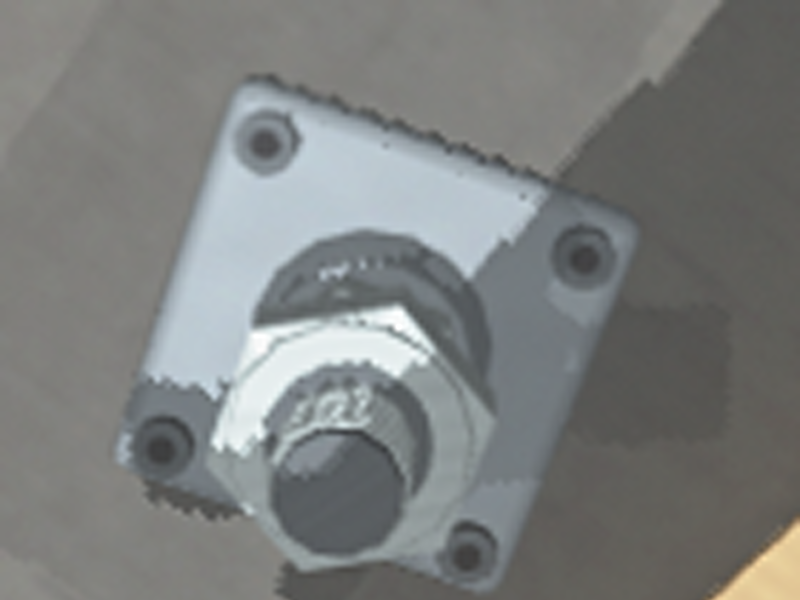

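```bash
cat >> h.py <<'E'
def watz(i,uv,z):
    du=np.array([uv[0]-i["cx"],uv[1]-i["cy"]]);r=np.hypot(*du);th=r/f(i)
    d=np.r_[du/r*np.sin(th),np.cos(th)];P=np.array(i["pose"]);d=P[:3,:3]@d;o=P[:3,3]
    return o+d*(z-o[2])/d[2]
E
python3 - <<'E'
from h import *
import pickle
from scipy.optimize import least_squares
i,s=pickle.load(open("w2.pkl","rb"))
c=lambda p:np.array([200+p[0]/5.714,130+p[1]/5.714])
print("studtop",watz(i,c((338,492)),92))
h=[watz(i,c(p),14)[:2] for p in[(268,142),(585,258),(468,552),(162,446)]]
print("base",np.mean(h,0))
C=[(400,305),(493,412),(300,570),(213,450),(255,328)]; idx=[0,1,3,4,5]
uv=np.array([c(p) for p in C])
def mod(x):
    return np.array([proj(i,[x[0]+21.94*np.cos(x[3]-k*x[4]*np.pi/3),x[1]+21.94*np.sin(x[3]-k*x[4]*np.pi/3),x[2]],True) for k in idx])
p0=watz(i,uv[0],70)[:2];c0=watz(i,uv.mean(0),70)[:2];p1=watz(i,uv[1],70)[:2]
a=np.arctan2(*(p0-c0)[::-1]);a1=np.arctan2(*(p1-c0)[::-1]);print(a,a1)
sg=1 if np.sin(a-a1)>0 else -1
r=least_squares(lambda x:(mod([x[0],x[1],x[2],x[3],sg])-uv).ravel(),[*c0,75,a])
print(r.x,r.cost,r.fun.round(1)); print("corner deg",np.degrees(r.x[3])%60)
T=camera_info("top");print("top jam",atz(T,(377.4,235.2),r.x[2]))
# fix the axis
for ax in [watz(i,c((338,492)),92)[:2],np.mean(h,0)]:
    r=least_squares(lambda x:(mod([ax[0],ax[1],x[0],x[1],sg])-uv).ravel(),[75,a]);print(r.x,r.cost,np.degrees(r.x[1])%60)
E
```

```text
studtop [571.39022394  -4.23794479  92.        ]
base [571.9481245   -3.89248807]
-3.0235270702319426 2.2537233282698192
[572.74016087  -3.68414632  61.58530784  -2.83545206] 2.1953114258933244 [ 0.2 -0.2  0.1  0.5  0.3 -1.3 -0.7  1.3  0.2 -0.3]
corner deg 17.540563976818675
top jam [571.99356345   7.21290877  61.58530784]
[66.09888401 -2.83445692] 2.657565039914219 17.59758142481266
[64.08481253 -2.83421722] 2.382626999895547 17.61131490700612
```

Run:
```python
from h import *
T=camera_info("top");S=camera_info("scene")
print("top base",atz(T,(378.8,236.4),12))
b=np.mean([(492,174),(685,160),(607,248)],0)
# scene base corners: left (468,185), right (708,165), bottom(610,288): center = mid left/right
ce=((468+708)/2-396,(185+165)/2); uv=(338-45+ce[0]/4.4,298-35+ce[1]/4.286);print(uv,"scene base",atz(S,uv,12))
st=((604-396),62);uv=(338-45+st[0]/4.4,298-35+st[1]/4.286);print("scene stud",atz(S,uv,92))
st=((632-396),436-300);uv=(378-45+st[0]/4.4,237-35+st[1]/4.286);print("top stud",uv,atz(T,uv,92))
```

```text
top base [574.1506908   -5.98469292  12.        ]
(336.6363636363636, 303.8306112925805) scene base [569.32903651  -7.65009223  12.        ]
scene stud [570.89958584  -7.06961509  92.        ]
top stud (386.6363636363636, 233.7312179188054) [572.11424425  -1.81360513  92.        ]
```

Run:
```python
import cv2
im=cv2.imread("w2raw.png");cv2.imwrite("pics/z.png",cv2.resize(im[235:335,440:530],(540,600),interpolation=cv2.INTER_CUBIC))
```

```text
(no output)
```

View pics/z.png

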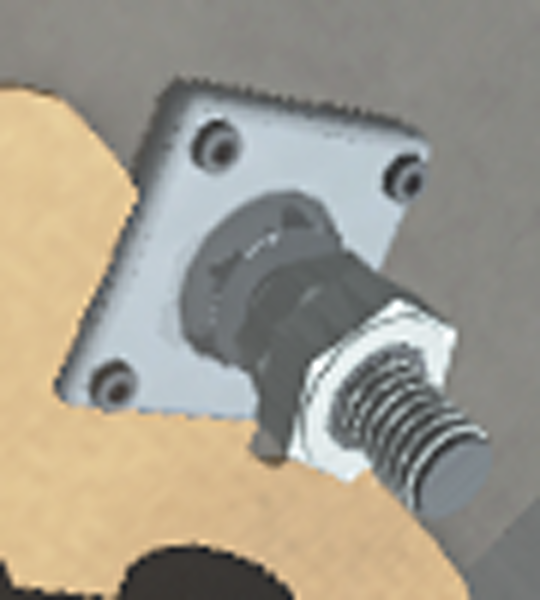

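{"name": "apply_moves", "arguments": {
  "commands": [
    {"offset": [0.0019,-0.0034,-0.015],"rot": [0,0,-0.075]},
    {"offset": [0.0019,-0.0034,-0.015],"rot": [0,0,-0.075]},
    {"offset": [0.0019,-0.0034,-0.015],"rot": [0,0,-0.075]},
    {"offset": [0.0019,-0.0034,-0.015],"rot": [0,0,-0.075]},
    {"offset": [0.0019,-0.0034,-0.015],"rot": [0,0,-0.072]}
  ]
}}

```text
clock: 3.18
ee_pos: [571.8, -2.3, 110.9]
orientation: [0.418, -0.57, 0.418, 0.57]
ft_force: [-0.0, -0.3, 0.7]
finger_gap: 85.6
```

{"name": "apply_moves", "arguments": {
  "commands": [
    {"offset": [0,0,0],"rot": [0,0,0]},
    {"offset": [0,0,0],"rot": [0,0,0]},
    {"offset": [0,0,0],"rot": [0,0,0]},
    {"offset": [0,0,0],"rot": [0,0,0]},
    {"offset": [0,0,0],"rot": [0,0,0]}
  ]
}}

```text
clock: 3.6
ee_pos: [572.5, -3.4, 112.3]
orientation: [-0.418, 0.571, -0.417, -0.571]
ft_force: [0.1, -0.1, -0.3]
finger_gap: 85.5
```

Run:
```python
from h import *
import cv2,pickle
from scipy.spatial.transform import Rotation as R
s=state();M=R.from_quat(np.roll(s["orientation"],-1)).as_matrix();print(s["joints"].round(3),s["ee_pos"],s["clock"],s["ft_force"],s["ft_torque"]);print(M.round(3),np.degrees(np.arctan2(M[1,2],M[0,2])))
i=camera_info("wrist");im=camera("wrist");pickle.dump((i,s),open("w3.pkl","wb"))
cv2.imwrite("w3raw.png",im[:,:,::-1]);cv2.imwrite("pics/w3.png",im[:,:,::-1])
print(proj(i,[572,-4,92],True),proj(i,[572,-4,64],True),proj(i,[572,-4,12],True))
```

```text
[-0.159  0.562  0.115  1.843 -0.091  0.74   1.885] [572.47690897  -3.39006963 112.32585471] 3.6 [ 0.07888214 -0.07983067 -0.26359418] [-0.04179497  0.01409302 -0.02649909]
[[ 0.002 -0.953 -0.304]
 [ 0.    -0.304  0.953]
 [-1.    -0.002 -0.   ]] 107.68887761363065
[283.29047817 262.94684317] [283.37873573 243.091019  ] [283.4960939  216.76147497]
```

View pics/w3.png

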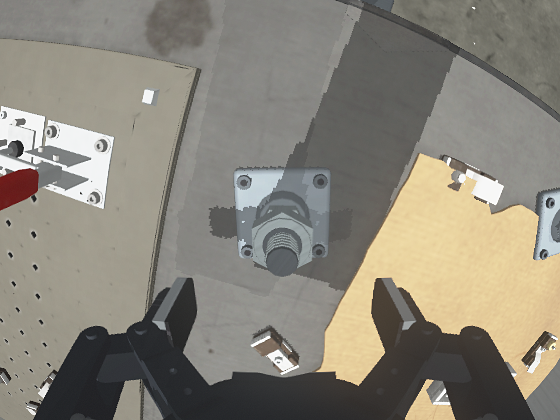

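Run:
```python
import cv2
im=cv2.imread("w3raw.png");cv2.imwrite("pics/z3.png",cv2.resize(im[160:290,220:345],(577,600),interpolation=cv2.INTER_CUBIC))
```

```text
(no output)
```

View pics/z3.png

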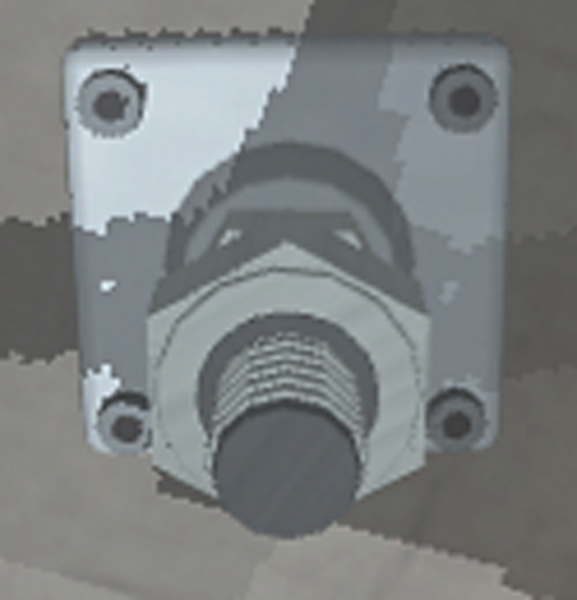

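Run:
```python
from h import *
import pickle
from scipy.optimize import least_squares
i,s=pickle.load(open("w3.pkl","rb"))
c=lambda p:np.array([220+p[0]*125/577,160+p[1]*130/600])
print("stud",watz(i,c((287,468)),92)); print("base",np.mean([watz(i,c(p),13) for p in[(112,100),(463,98),(126,426),(455,424)]],0))
pts=[(285,240),(427,318),(423,465),(156,463),(147,318)];idx=[0,1,2,4,5]
uv=np.array([c(p) for p in pts])
c0=watz(i,uv.mean(0),64)[:2];a=np.arctan2(*(watz(i,uv[0],64)[:2]-c0)[::-1])
m=lambda x:np.array([proj(i,[x[0]+21.94*np.cos(x[3]-k*np.pi/3),x[1]+21.94*np.sin(x[3]-k*np.pi/3),x[2]],True) for k in idx])
r=least_squares(lambda x:(m(x)-uv).ravel(),[*c0,64,a]);print(r.x,r.cost,np.degrees(r.x[3])%60)
r=least_squares(lambda x:(m([572,-4,*x])-uv).ravel(),[64,a]);print(r.x,r.cost)
# set nut near flat edge half-length 9.24, seen at rows 213 : top corners
for p in [(220,213),(355,213)]:
  for z in (38,42,46): print(z,np.hypot(*(watz(i,c(p),z)[:2]-np.array([572,-4]))))
```

```text
stud [571.25674042  -4.89525399  92.        ]
base [572.95595028  -4.44536885  13.        ]
[572.48184036  -4.54215641  66.45199582  -2.82774748] 0.40608344610470887 17.982003761278378
[67.12024348 -2.8209906 ] 3.0269142494439953
38 20.12350004526635
42 21.054844090641687
46 22.017786024856136
38 19.283091805749983
42 20.2898822808645
46 21.321661161273653
```

{"name": "apply_moves", "arguments": {
  "commands": [
    {"offset": [0,-0.0005,-0.012],"rot": [0,0,0]},
    {"offset": [0,-0.0005,-0.015],"rot": [0,0,0]},
    {"offset": [0,0,-0.015],"rot": [0,0,0]},
    {"offset": [0,0,-0.012],"rot": [0,0,0]},
    {"offset": [0,0,-0.008],"rot": [0,0,0]}
  ],
  "jaw": 0.062
}}

```text
clock: 4.07
ee_pos: [571.0, -4.9, 47.5]
orientation: [0.417, -0.57, 0.418, 0.571]
ft_force: [-0.1, 0.2, -0.1]
finger_gap: 62.2
```

{"name": "apply_moves", "arguments": {
  "commands": [
    {"offset": [0,0,0],"rot": [0,0,0]},
    {"offset": [0,0,0],"rot": [0,0,0]},
    {"offset": [0,0,0],"rot": [0,0,0]},
    {"offset": [0,0,0],"rot": [0,0,0]},
    {"offset": [0,0,0],"rot": [0,0,0]}
  ]
}}

```text
clock: 4.48
ee_pos: [572.4, -4.9, 50.0]
orientation: [-0.418, 0.571, -0.417, -0.57]
ft_force: [-0.1, 1.0, -0.4]
finger_gap: 61.8
```

Run:
```python
from h import *
import cv2
s=state();print(s["joints"].round(3),s["ee_pos"],s["clock"],s["ft_force"],s["ft_torque"],s["finger_gap"])
im=camera("wrist");cv2.imwrite("pics/w4.png",cv2.resize(im[150:400,160:420],(780,600))[:,:,::-1])
im=camera("scene");cv2.imwrite("pics/s4.png",cv2.resize(im[200:350,250:420],(680,600),interpolation=cv2.INTER_CUBIC)[:,:,::-1])
```

```text
[-0.145  0.662  0.1    1.861 -0.105  0.622  1.898] [572.44120213  -4.87504427  49.98991364] 4.4833 [-0.09581784  0.9923079  -0.44249656] [-0.05048992  0.0072772  -0.0036343 ] 61.757887336787306
```

View pics/w4.png

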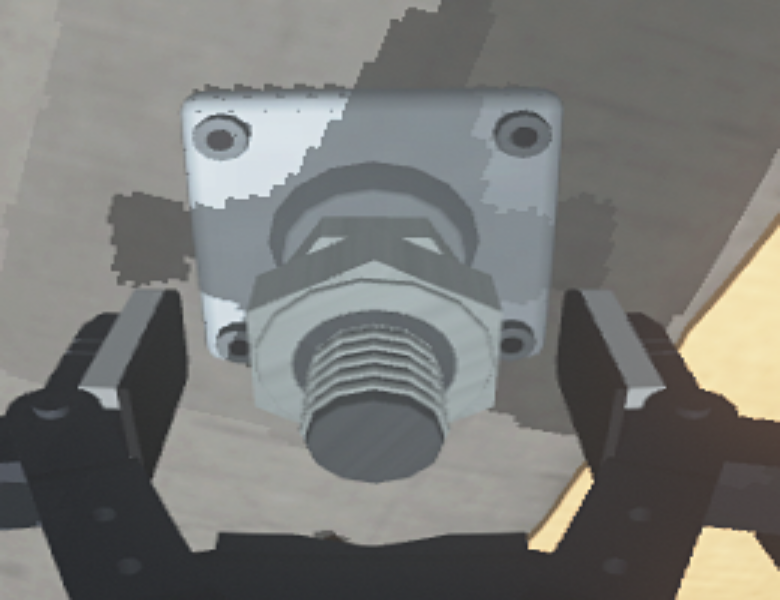

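View pics/s4.png

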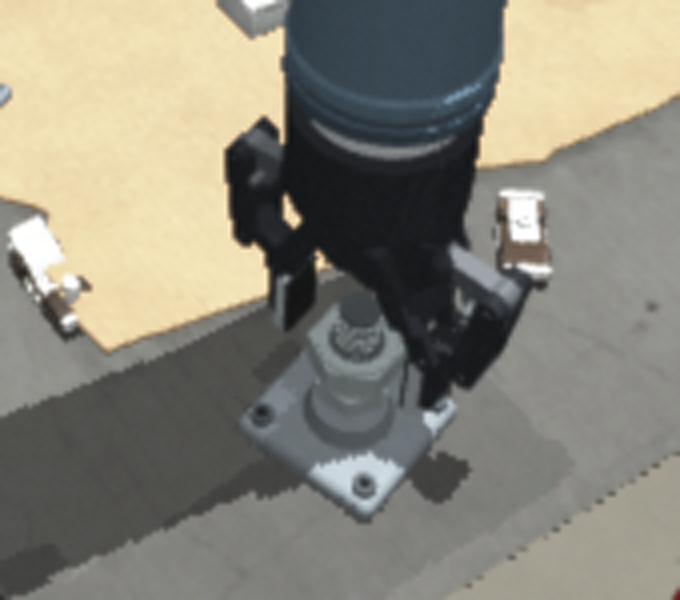

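Run:
```python
from h import *
i=camera_info("wrist");a=np.radians(107.7);j=np.array([np.cos(a),np.sin(a)]);k=np.array([j[1],-j[0]])
for l in(-11,11):
  for z in(50,52,55,66,88): 
    p=[]
    for sd in(-31,31):
      q=np.array([572.4,-4.9])+sd*j+l*k; p+=list(((proj(i,[*q,z],True)-[160,150])*[3,2.4]).round())
    print(l,z,p)
```

```text
-11 50 [np.float64(186.0), np.float64(271.0), np.float64(558.0), np.float64(271.0)]
-11 52 [np.float64(183.0), np.float64(275.0), np.float64(560.0), np.float64(275.0)]
-11 55 [np.float64(180.0), np.float64(282.0), np.float64(563.0), np.float64(282.0)]
-11 66 [np.float64(168.0), np.float64(309.0), np.float64(576.0), np.float64(309.0)]
-11 88 [np.float64(137.0), np.float64(374.0), np.float64(606.0), np.float64(374.0)]
11 50 [np.float64(196.0), np.float64(359.0), np.float64(548.0), np.float64(359.0)]
11 52 [np.float64(194.0), np.float64(364.0), np.float64(549.0), np.float64(364.0)]
11 55 [np.float64(192.0), np.float64(372.0), np.float64(552.0), np.float64(372.0)]
11 66 [np.float64(181.0), np.float64(402.0), np.float64(563.0), np.float64(402.0)]
11 88 [np.float64(156.0), np.float64(472.0), np.float64(587.0), np.float64(472.0)]
```

{"name": "apply_moves", "arguments": {
  "commands": [
    {"offset": [0,0,0],"rot": [0,0,0]},
    {"offset": [0,0,0],"rot": [0,0,0]},
    {"offset": [0,0,0],"rot": [0,0,0]},
    {"offset": [0,0,0],"rot": [0,0,0]},
    {"offset": [0,0,0],"rot": [0,0,0]}
  ],
  "jaw": 0.03,
  "squeeze": 70
}}

```text
clock: 5.0
ee_pos: [571.9, -4.8, 49.8]
orientation: [0.418, -0.571, 0.418, 0.571]
ft_force: [-2.5, 1.4, 6.1]
finger_gap: 36.4
```

```bash
cat > st.py <<'E'
from h import *
s=state();print(s["joints"].round(3),s["ee_pos"].round(2),s["clock"],s["ft_force"].round(2),s["ft_torque"].round(3),round(s["finger_gap"],2))
from scipy.spatial.transform import Rotation as R
M=R.from_quat(np.roll(s["orientation"],-1)).as_matrix();print("yaw",np.arctan2(M[1,2],M[0,2]).round(4),M[:2,0].round(4),"tau7",s["tau"].round(3)[4:])
E
python3 st.py
```

```text
[-0.145  0.662  0.1    1.862 -0.105  0.623  1.898] [571.94  -4.77  49.8 ] 5.0 [-2.48  1.38  6.07] [ 0.108  0.34  -0.005] 36.44
yaw 1.878 [0.0001 0.0003] tau7 [ 0.069 -0.529 -0.006]
```

{"name": "apply_moves", "arguments": {
  "commands": [
    {"offset": [0,0,-0.0001],"rot": [0,0,-0.08]},
    {"offset": [0,0,-0.0001],"rot": [0,0,-0.08]},
    {"offset": [0,0,-0.0001],"rot": [0,0,-0.08]},
    {"offset": [0,0,-0.0001],"rot": [0,0,-0.08]},
    {"offset": [0,0,-0.0001],"rot": [0,0,-0.08]}
  ]
}}

```text
clock: 5.42
ee_pos: [571.9, -4.4, 49.3]
orientation: [0.524, -0.475, 0.523, 0.476]
ft_force: [-1.3, 2.1, 4.4]
finger_gap: 36.1
```

```bash
python3 st.py
```

```text
[-0.222  0.67   0.203  1.866 -0.217  0.626  1.589] [571.94  -4.41  49.31] 5.4167 [-1.25  2.15  4.42] [0.232 0.39  0.228] 36.14
yaw 1.475 [0.0001 0.0006] tau7 [ 0.334 -0.634  0.775]
```

{"name": "apply_moves", "arguments": {
  "commands": [
    {"offset": [0,0,-0.00013],"rot": [0,0,-0.1]},
    {"offset": [0,0,-0.00013],"rot": [0,0,-0.1]},
    {"offset": [0,0,-0.00013],"rot": [0,0,-0.1]},
    {"offset": [0,0,-0.00013],"rot": [0,0,-0.1]},
    {"offset": [0,0,-0.00013],"rot": [0,0,-0.1]}
  ]
}}

```text
clock: 5.83
ee_pos: [572.0, -4.1, 48.7]
orientation: [0.625, -0.331, 0.625, 0.331]
ft_force: [-1.3, 2.1, 4.3]
finger_gap: 36.4
```

```bash
python3 st.py;  python3 - <<'E'
from plant import *
import cv2
im=camera("wrist");cv2.imwrite("pics/w5.png",cv2.resize(im[150:400,160:420],(780,600))[:,:,::-1])
E
```

```text
[-0.317  0.688  0.332  1.872 -0.356  0.639  1.207] [572.04  -4.06  48.67] 5.8333 [-1.3   2.13  4.32] [0.301 0.29  0.199] 36.44
yaw 0.9743 [0.0002 0.001 ] tau7 [ 0.507 -0.661  1.019]
```

View pics/w5.png

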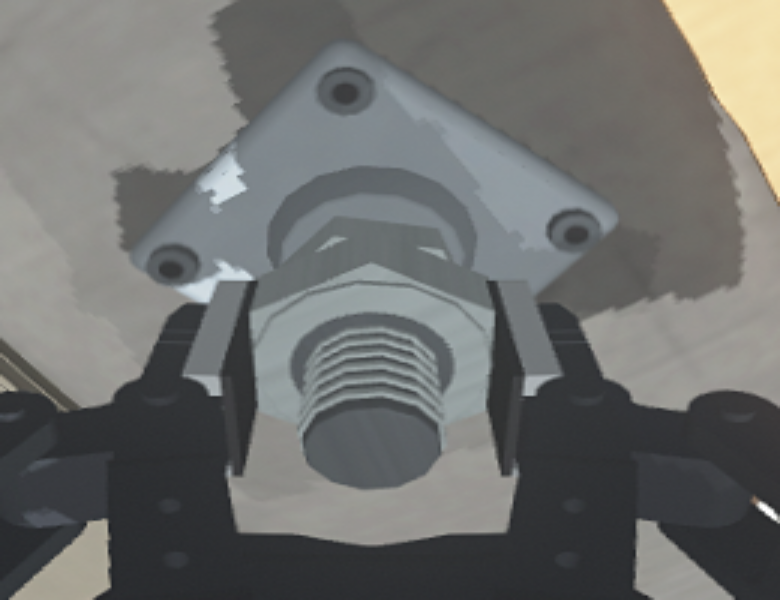

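{"name": "apply_moves", "arguments": {
  "commands": [
    {"offset": [0,0,-0.00013],"rot": [0,0,-0.1]},
    {"offset": [0,0,-0.00013],"rot": [0,0,-0.1]},
    {"offset": [0,0,-0.00013],"rot": [0,0,-0.1]},
    {"offset": [0,0,-0.00013],"rot": [0,0,-0.1]},
    {"offset": [0,0,-0.00013],"rot": [0,0,-0.1]}
  ]
}}

```text
clock: 6.3
ee_pos: [572.4, -3.8, 48.0]
orientation: [0.688, -0.166, 0.687, 0.167]
ft_force: [-0.8, 2.8, 4.2]
finger_gap: 36.0
```

{"name": "apply_moves", "arguments": {
  "commands": [
    {"offset": [0,0,-0.00013],"rot": [0,0,-0.1]},
    {"offset": [0,0,-0.00013],"rot": [0,0,-0.1]},
    {"offset": [0,0,-0.00013],"rot": [0,0,-0.1]},
    {"offset": [0,0,-0.00013],"rot": [0,0,-0.1]},
    {"offset": [0,0,-0.00013],"rot": [0,0,-0.1]}
  ]
}}

```text
clock: 6.72
ee_pos: [572.7, -3.7, 47.4]
orientation: [0.708, 0.009, 0.707, -0.008]
ft_force: [0.1, 3.0, 3.8]
finger_gap: 36.6
```

```bash
python3 st.py
```

```text
[-0.494  0.751  0.583  1.882 -0.627  0.697  0.436] [572.73  -3.74  47.44] 6.7167 [0.13 3.01 3.85] [0.469 0.007 0.21 ] 36.59
yaw -0.0253 [0.0014 0.0013] tau7 [ 0.632 -0.391  1.05 ]
```

{"name": "apply_moves", "arguments": {
  "commands": [
    {"offset": [0,0,-0.00013],"rot": [0,0,-0.1]},
    {"offset": [0,0,-0.00013],"rot": [0,0,-0.1]},
    {"offset": [0,0,-0.00013],"rot": [0,0,-0.1]},
    {"offset": [0,0,-0.00013],"rot": [0,0,-0.1]},
    {"offset": [0,0,-0.00013],"rot": [0,0,-0.1]}
  ]
}}

```text
clock: 7.13
ee_pos: [573.1, -3.8, 46.8]
orientation: [0.683, 0.184, 0.682, -0.183]
ft_force: [0.7, 2.1, 2.5]
finger_gap: 36.5
```

```bash
python3 st.py
```

```text
[-0.574  0.797  0.703  1.886 -0.754  0.743  0.04 ] [573.08  -3.84  46.81] 7.1333 [0.72 2.1  2.45] [ 0.287 -0.21   0.214] 36.5
yaw -0.5253 [0.002  0.0011] tau7 [ 0.652 -0.161  1.082]
```

{"name": "apply_moves", "arguments": {
  "commands": [
    {"offset": [0,0,-5e-05],"rot": [0,0,-0.04]},
    {"offset": [0,0,-5e-05],"rot": [0,0,-0.04]},
    {"offset": [0,0,-5e-05],"rot": [0,0,-0.04]},
    {"offset": [0,0,-5e-05],"rot": [0,0,-0.04]},
    {"offset": [0,0,-5e-05],"rot": [0,0,-0.04]}
  ]
}}

```text
clock: 7.55
ee_pos: [573.2, -3.9, 46.6]
orientation: [0.662, 0.25, 0.661, -0.249]
ft_force: [1.8, 1.3, 2.4]
finger_gap: 35.9
```

```bash
python3 st.py
```

```text
[-0.602  0.817  0.749  1.887 -0.801  0.765 -0.12 ] [573.23  -3.93  46.57] 7.55 [1.83 1.34 2.42] [ 0.308 -0.317  0.246] 35.92
yaw -0.7224 [0.0022 0.001 ] tau7 [0.47  0.029 0.322]
```

{"name": "apply_moves", "arguments": {
  "commands": [
    {"offset": [0,0,-4e-05],"rot": [0,0,-0.03]},
    {"offset": [0,0,-4e-05],"rot": [0,0,-0.03]},
    {"offset": [0,0,-4e-05],"rot": [0,0,-0.03]},
    {"offset": [0,0,-4e-05],"rot": [0,0,-0.03]},
    {"offset": [0,0,-4e-05],"rot": [0,0,-0.03]}
  ]
}}

```text
clock: 7.97
ee_pos: [573.3, -4.0, 46.3]
orientation: [0.641, 0.3, 0.64, -0.298]
ft_force: [3.5, 1.9, 5.4]
finger_gap: 36.6
```

```bash
python3 st.py
```

```text
[-0.623  0.834  0.782  1.889 -0.836  0.782 -0.243] [573.26  -4.05  46.31] 7.9667 [3.46 1.87 5.38] [ 0.741 -0.693  0.224] 36.57
yaw -0.8735 [0.0023 0.001 ] tau7 [1.069 0.189 0.2  ]
```

{"name": "apply_moves", "arguments": {
  "commands": [
    {"offset": [0,0,-4e-05],"rot": [0,0,-0.03]},
    {"offset": [0,0,-4e-05],"rot": [0,0,-0.03]},
    {"offset": [0,0,-4e-05],"rot": [0,0,-0.03]},
    {"offset": [0,0,-4e-05],"rot": [0,0,-0.03]},
    {"offset": [0,0,-4e-05],"rot": [0,0,-0.03]}
  ]
}}

```text
clock: 8.38
ee_pos: [573.3, -4.2, 46.1]
orientation: [0.617, 0.347, 0.616, -0.346]
ft_force: [3.6, 3.0, 5.4]
finger_gap: 36.3
```

```bash
python3 st.py;  python3 - <<'E'
from plant import *
import cv2
im=camera("wrist");cv2.imwrite("pics/w6.png",cv2.resize(im[150:400,160:420],(780,600))[:,:,::-1])
E
```

```text
[-0.643  0.851  0.816  1.89  -0.87   0.799 -0.366] [573.33  -4.16  46.12] 8.3833 [3.58 3.01 5.38] [ 0.651 -0.8    0.142] 36.26
yaw -1.0235 [0.0025 0.0008] tau7 [1.083 0.241 0.203]
```

View pics/w6.png

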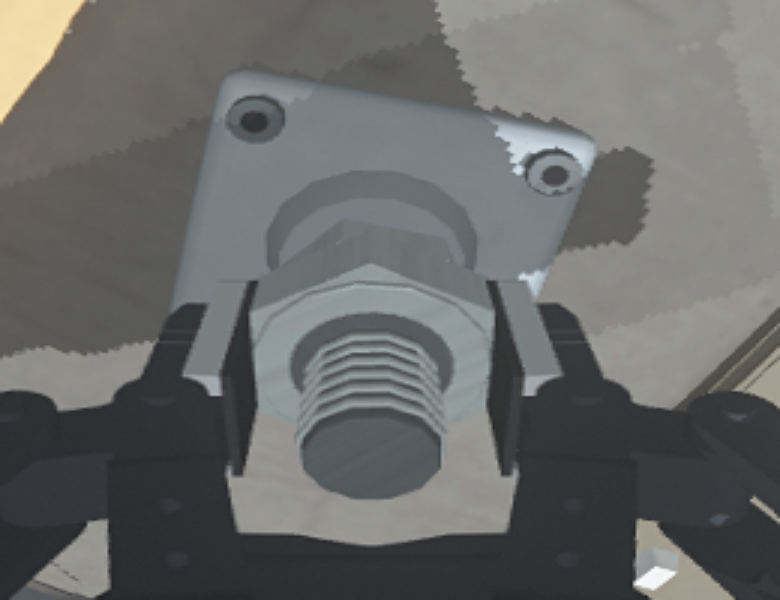

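{"name": "apply_moves", "arguments": {
  "commands": [
    {"offset": [0,0,-4e-05],"rot": [0,0,-0.03]},
    {"offset": [0,0,-4e-05],"rot": [0,0,-0.03]},
    {"offset": [0,0,-4e-05],"rot": [0,0,-0.03]},
    {"offset": [0,0,-4e-05],"rot": [0,0,-0.03]},
    {"offset": [0,0,-4e-05],"rot": [0,0,-0.03]}
  ]
}}

```text
clock: 8.85
ee_pos: [573.4, -4.2, 45.9]
orientation: [0.589, 0.392, 0.588, -0.391]
ft_force: [4.2, 2.5, 4.8]
finger_gap: 36.6
```

```bash
python3 st.py
```

```text
[-0.662  0.869  0.848  1.891 -0.903  0.818 -0.492] [573.38  -4.24  45.94] 8.85 [4.19 2.49 4.77] [ 0.629 -0.845  0.202] 36.59
yaw -1.1739 [0.0026 0.0007] tau7 [1.176 0.319 0.208]
```

{"name": "apply_moves", "arguments": {
  "commands": [
    {"offset": [0,0,-4e-05],"rot": [0,0,-0.02]},
    {"offset": [0,0,-4e-05],"rot": [0,0,-0.03]},
    {"offset": [0,0,-4e-05],"rot": [0,0,-0.03]},
    {"offset": [0,0,-4e-05],"rot": [0,0,-0.03]},
    {"offset": [0,0,-4e-05],"rot": [0,0,-0.03]}
  ]
}}

```text
clock: 9.27
ee_pos: [573.4, -4.4, 45.8]
orientation: [0.561, 0.433, 0.559, -0.431]
ft_force: [3.9, 2.9, 4.9]
finger_gap: 36.2
```

```bash
python3 st.py
```

```text
[-0.679  0.885  0.877  1.891 -0.932  0.836 -0.61 ] [573.44  -4.38  45.76] 9.2667 [3.91 2.9  4.93] [ 0.676 -0.833  0.139] 36.22
yaw -1.314 [0.0027 0.0006] tau7 [1.177 0.348 0.212]
```

{"name": "apply_moves", "arguments": {
  "commands": [
    {"offset": [0,0,-4e-05],"rot": [0,0,-0.03]},
    {"offset": [0,0,-4e-05],"rot": [0,0,-0.03]},
    {"offset": [0,0,-4e-05],"rot": [0,0,-0.03]},
    {"offset": [0,0,-4e-05],"rot": [0,0,-0.03]},
    {"offset": [0,0,-4e-05],"rot": [0,0,-0.03]}
  ]
}}

```text
clock: 9.68
ee_pos: [573.4, -4.4, 45.6]
orientation: [0.527, 0.473, 0.525, -0.472]
ft_force: [3.7, 2.7, 4.4]
finger_gap: 36.4
```

```bash
python3 st.py
```

```text
[-0.696  0.904  0.908  1.892 -0.962  0.856 -0.737] [573.45  -4.45  45.59] 9.6833 [3.71 2.65 4.39] [ 0.591 -0.887  0.219] 36.44
yaw -1.4641 [0.0028 0.0004] tau7 [1.175 0.387 0.217]
```

{"name": "apply_moves", "arguments": {
  "commands": [
    {"offset": [0,0,-4e-05],"rot": [0,0,-0.02]},
    {"offset": [0,0,-4e-05],"rot": [0,0,-0.03]},
    {"offset": [0,0,-4e-05],"rot": [0,0,-0.03]},
    {"offset": [0,0,-4e-05],"rot": [0,0,-0.03]},
    {"offset": [0,0,-4e-05],"rot": [0,0,-0.03]}
  ]
}}

```text
clock: 10.1
ee_pos: [573.5, -4.6, 45.4]
orientation: [0.492, 0.509, 0.491, -0.507]
ft_force: [3.7, 3.5, 4.2]
finger_gap: 36.4
```

```bash
python3 st.py
```

```text
[-0.71   0.922  0.935  1.893 -0.989  0.874 -0.857] [573.46  -4.58  45.4 ] 10.1 [3.66 3.51 4.18] [ 0.525 -0.964  0.196] 36.45
yaw -1.6042 [0.0028 0.0003] tau7 [1.163 0.405 0.221]
```

Turned 3.48 rad, still running free.

{"name": "apply_moves", "arguments": {
  "commands": [
    {"offset": [0,0,-4e-05],"rot": [0,0,-0.03]},
    {"offset": [0,0,-4e-05],"rot": [0,0,-0.03]},
    {"offset": [0,0,-4e-05],"rot": [0,0,-0.03]},
    {"offset": [0,0,-4e-05],"rot": [0,0,-0.03]},
    {"offset": [0,0,-4e-05],"rot": [0,0,-0.03]}
  ]
}}

```text
clock: 10.52
ee_pos: [573.4, -4.7, 45.2]
orientation: [0.453, 0.545, 0.451, -0.543]
ft_force: [3.4, 2.7, 5.0]
finger_gap: 36.1
```

```bash
python3 st.py
```

```text
[-0.725  0.941  0.964  1.894 -1.017  0.895 -0.987] [573.44  -4.71  45.21] 10.5167 [3.42 2.67 5.  ] [ 0.525 -0.945  0.178] 36.08
yaw -1.7543 [0.0029 0.0001] tau7 [1.145 0.43  0.225]
```

{"name": "apply_moves", "arguments": {
  "commands": [
    {"offset": [0,0,-4e-05],"rot": [0,0,-0.02]},
    {"offset": [0,0,-4e-05],"rot": [0,0,-0.03]},
    {"offset": [0,0,-4e-05],"rot": [0,0,-0.03]},
    {"offset": [0,0,-4e-05],"rot": [0,0,-0.03]},
    {"offset": [0,0,-4e-05],"rot": [0,0,-0.03]}
  ]
}}

```text
clock: 10.93
ee_pos: [573.4, -4.8, 45.1]
orientation: [0.414, 0.575, 0.412, -0.573]
ft_force: [4.4, 2.1, 7.0]
finger_gap: 35.9
```

```bash
python3 st.py
```

```text
[-0.738  0.958  0.989  1.895 -1.042  0.914 -1.11 ] [573.42  -4.76  45.05] 10.9333 [4.38 2.09 6.96] [ 0.519 -0.865  0.274] 35.92
yaw -1.8941 [0.0028 0.    ] tau7 [1.091 0.368 0.144]
```

{"name": "apply_moves", "arguments": {
  "commands": [
    {"offset": [0,0,-2e-05],"rot": [0,0,-0.015]},
    {"offset": [0,0,-2e-05],"rot": [0,0,-0.015]},
    {"offset": [0,0,-2e-05],"rot": [0,0,-0.015]},
    {"offset": [0,0,-2e-05],"rot": [0,0,-0.015]},
    {"offset": [0,0,-2e-05],"rot": [0,0,-0.015]}
  ]
}}

```text
clock: 11.35
ee_pos: [573.4, -4.7, 45.0]
orientation: [0.392, 0.59, 0.391, -0.588]
ft_force: [4.3, 3.2, 5.1]
finger_gap: 36.5
```

```bash
python3 st.py
```

```text
[-0.745  0.968  1.002  1.895 -1.055  0.924 -1.175] [573.42  -4.68  44.97] 11.35 [4.31 3.2  5.11] [ 0.47  -0.817  0.383] 36.51
yaw -1.968 [0.0028 0.0001] tau7 [ 0.979  0.359 -0.184]
```

{"name": "apply_moves", "arguments": {
  "commands": [
    {"offset": [0,0,-1e-05],"rot": [0,0,-0.007]},
    {"offset": [0,0,-1e-05],"rot": [0,0,-0.007]},
    {"offset": [0,0,-1e-05],"rot": [0,0,-0.007]},
    {"offset": [0,0,-1e-05],"rot": [0,0,-0.007]},
    {"offset": [0,0,-1e-05],"rot": [0,0,-0.007]}
  ]
}}

```text
clock: 11.77
ee_pos: [573.4, -4.7, 44.9]
orientation: [0.382, 0.596, 0.381, -0.595]
ft_force: [4.7, 2.2, 6.0]
finger_gap: 36.1
```

```bash
python3 st.py
```

```text
[-0.748  0.972  1.008  1.895 -1.06   0.929 -1.205] [573.41  -4.67  44.94] 11.7667 [4.71 2.2  6.04] [ 0.528 -0.838  0.453] 36.13
yaw -2.0023 [0.0027 0.0001] tau7 [ 0.918  0.354 -0.357]
```

{"name": "apply_moves", "arguments": {
  "commands": [
    {"offset": [0,0,-1e-05],"rot": [0,0,-0.006]},
    {"offset": [0,0,-1e-05],"rot": [0,0,-0.006]},
    {"offset": [0,0,-1e-05],"rot": [0,0,-0.006]},
    {"offset": [0,0,-1e-05],"rot": [0,0,-0.006]},
    {"offset": [0,0,-1e-05],"rot": [0,0,-0.006]}
  ]
}}

```text
clock: 12.18
ee_pos: [573.3, -4.7, 44.9]
orientation: [0.373, 0.602, 0.372, -0.6]
ft_force: [4.0, 2.5, 6.1]
finger_gap: 36.6
```

```bash
python3 st.py;  python3 - <<'E'
from plant import *
import cv2
im=camera("wrist");cv2.imwrite("pics/w7.png",cv2.resize(im[150:400,160:420],(780,600))[:,:,::-1])
E
python3 st.py
```

```text
[-0.751  0.976  1.013  1.895 -1.065  0.933 -1.232] [573.28  -4.67  44.87] 12.1833 [3.97 2.54 6.12] [ 0.505 -0.764  0.441] 36.61
yaw -2.0324 [0.0025 0.0002] tau7 [ 0.875  0.247 -0.34 ]
[-0.751  0.976  1.014  1.895 -1.065  0.933 -1.232] [573.26  -4.69  44.88] 12.2333 [3.66 2.13 6.73] [ 0.503 -0.756  0.376] 36.47
yaw -2.0328 [0.0025 0.0001] tau7 [ 0.863  0.244 -0.402]
```

View pics/w7.png

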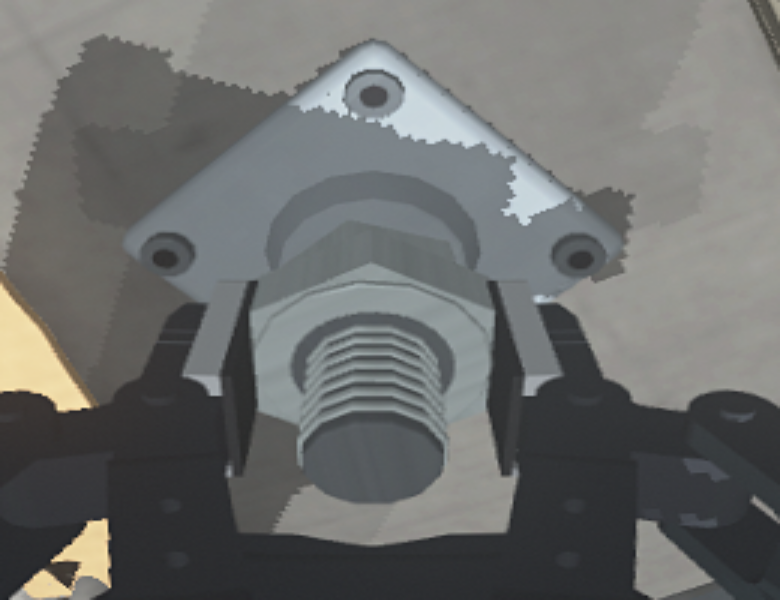

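{"name": "apply_moves", "arguments": {
  "commands": [
    {"offset": [0,0,0],"rot": [0,0,0]},
    {"offset": [0,0,0],"rot": [0,0,0]},
    {"offset": [0,0,0],"rot": [0,0,0]},
    {"offset": [0,0,-1e-05],"rot": [0,0,-0.008]},
    {"offset": [0,0,-2e-05],"rot": [0,0,-0.015]}
  ]
}}

```text
clock: 12.65
ee_pos: [573.3, -4.6, 44.8]
orientation: [0.366, 0.606, 0.365, -0.605]
ft_force: [3.1, 3.1, 6.4]
finger_gap: 36.3
```

```bash
python3 st.py
```

```text
[-0.753  0.979  1.017  1.895 -1.069  0.937 -1.252] [573.27  -4.61  44.84] 12.65 [3.12 3.14 6.37] [ 0.506 -0.821  0.433] 36.32
yaw -2.0553 [0.0025 0.0003] tau7 [ 0.884  0.213 -0.165]
```

{"name": "apply_moves", "arguments": {
  "commands": [
    {"offset": [0,0,-1e-05],"rot": [0,0,-0.008]},
    {"offset": [0,0,-1e-05],"rot": [0,0,-0.008]},
    {"offset": [0,0,-1e-05],"rot": [0,0,-0.008]},
    {"offset": [0,0,-1e-05],"rot": [0,0,-0.008]},
    {"offset": [0,0,-1e-05],"rot": [0,0,-0.008]}
  ]
}}

```text
clock: 13.07
ee_pos: [573.3, -4.6, 44.8]
orientation: [0.354, 0.613, 0.353, -0.612]
ft_force: [4.6, 3.1, 6.1]
finger_gap: 36.4
```

```bash
python3 st.py
```

```text
[-0.756  0.984  1.024  1.895 -1.075  0.942 -1.288] [573.29  -4.62  44.82] 13.0667 [4.64 3.08 6.1 ] [ 0.504 -0.776  0.552] 36.36
yaw -2.0951 [0.0024 0.0002] tau7 [ 0.81   0.191 -0.434]
```

{"name": "apply_moves", "arguments": {
  "commands": [
    {"offset": [0,0,0],"rot": [0,0,0]},
    {"offset": [0,0,0],"rot": [0,0,0]},
    {"offset": [0,0,0],"rot": [0,0,0]},
    {"offset": [0,0,0],"rot": [0,0,0]},
    {"offset": [0,0,0],"rot": [0,0,0]}
  ],
  "jaw": 0.065
}}

```text
clock: 13.48
ee_pos: [571.3, -5.2, 43.8]
orientation: [-0.353, -0.612, -0.353, 0.613]
ft_force: [-0.9, -0.0, 0.2]
finger_gap: 64.9
```

```bash
python3 st.py;  python3 - <<'E'
from plant import *
import cv2
im=camera("wrist");cv2.imwrite("pics/w8.png",cv2.resize(im[150:400,160:420],(780,600))[:,:,::-1])
E
```

```text
[-0.755  0.985  1.023  1.898 -1.074  0.942 -1.287] [571.28  -5.25  43.78] 13.4833 [-0.88 -0.03  0.16] [ 0.036  0.002 -0.013] 64.9
yaw -2.0958 [-0.001  -0.0003] tau7 [ 0.023  0.007 -0.003]
```

View pics/w8.png

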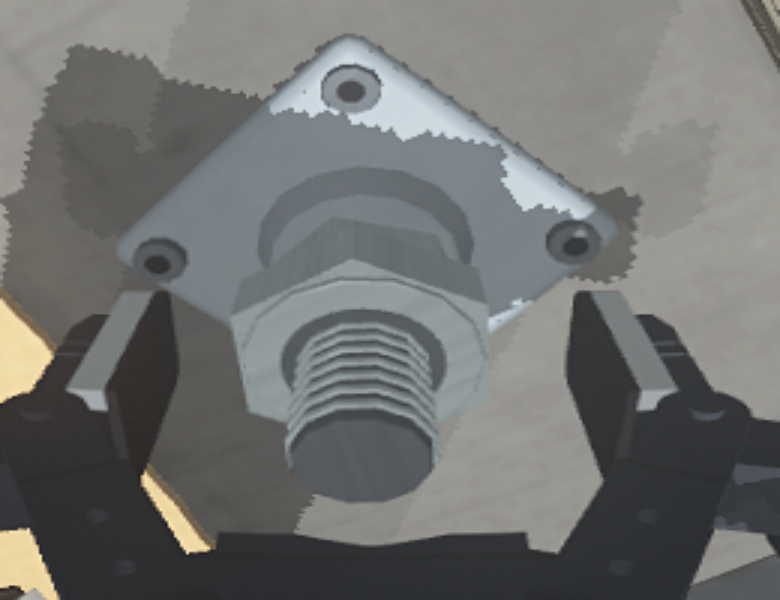

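{"name": "apply_moves", "arguments": {
  "commands": [
    {"offset": [0,0,0.01],"rot": [0,0,0]},
    {"offset": [0,0,0.015],"rot": [0,0,0]},
    {"offset": [0,0,0.02],"rot": [0,0,0]},
    {"offset": [0,0,0.015],"rot": [0,0,0]},
    {"offset": [0,0,0.01],"rot": [0,0,0]}
  ]
}}

```text
clock: 13.95
ee_pos: [572.8, -5.3, 116.8]
orientation: [0.354, 0.613, 0.353, -0.612]
ft_force: [-0.9, -0.7, 0.3]
finger_gap: 65.4
```

{"name": "apply_moves", "arguments": {
  "commands": [
    {"offset": [0,0,0],"rot": [0,0,0]},
    {"offset": [0,0,0],"rot": [0,0,0]},
    {"offset": [0,0,0],"rot": [0,0,0]},
    {"offset": [0,0,0],"rot": [0,0,0]},
    {"offset": [0,0,0],"rot": [0,0,0]}
  ]
}}

```text
clock: 14.37
ee_pos: [571.4, -4.8, 113.3]
orientation: [-0.353, -0.612, -0.354, 0.613]
ft_force: [-0.1, 0.0, -0.4]
finger_gap: 64.9
```

```bash
python3 st.py;  python3 - <<'E'
from plant import *
import cv2,pickle
s=state();i=camera_info("wrist");im=camera("wrist");pickle.dump((i,s),open("w9.pkl","wb"))
cv2.imwrite("w9raw.png",im[:,:,::-1]);cv2.imwrite("pics/w9.png",cv2.resize(im[160:290,220:345],(577,600),interpolation=cv2.INTER_CUBIC)[:,:,::-1])
E
```

```text
[-0.809  0.902  1.128  1.878 -0.966  1.039 -1.352] [571.38  -4.81 113.29] 14.3667 [-0.09  0.05 -0.37] [ 0.038 -0.012 -0.015] 64.88
yaw -2.095 [-0.0014 -0.0001] tau7 [0.012 0.006 0.001]
```

View pics/w9.png

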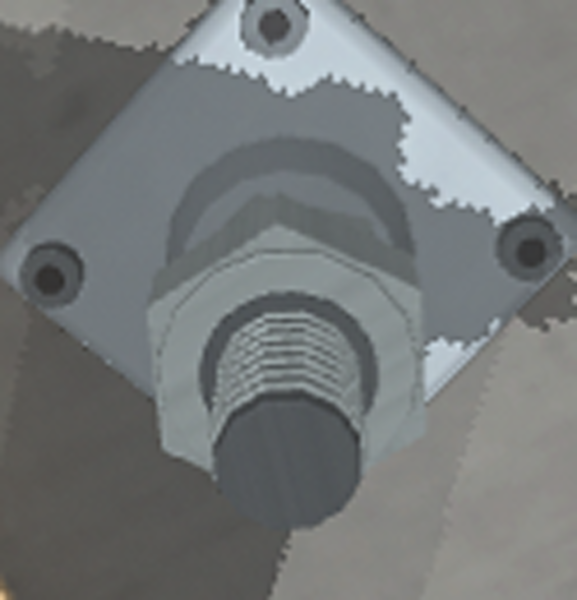

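Run:
```python
from h import *
import pickle
from scipy.optimize import least_squares
i,s=pickle.load(open("w9.pkl","rb"))
c=lambda p:np.array([220+p[0]*125/577,160+p[1]*130/600])
print("stud",watz(i,c((288,460)),92))
pts=[(280,224),(422,292),(425,436),(163,452),(148,308)];idx=[0,1,2,4,5]
uv=np.array([c(p) for p in pts])
c0=watz(i,uv.mean(0),60)[:2];a=np.arctan2(*(watz(i,uv[0],60)[:2]-c0)[::-1])
m=lambda x:np.array([proj(i,[x[0]+21.94*np.cos(x[3]-k*np.pi/3),x[1]+21.94*np.sin(x[3]-k*np.pi/3),x[2]],True) for k in idx])
r=least_squares(lambda x:(m(x)-uv).ravel(),[*c0,60,a]);print(r.x,r.cost,np.degrees(r.x[3])%60,r.fun.round(1))
print("gripper yaw mod60 ->corner", (np.degrees(-2.095)+30)%60)
```

```text
stud [571.86231503  -5.43405534  92.        ]
[ 5.70908391e+02 -5.06824162e+00  6.27728776e+01 -4.63261152e-01] 0.14947699724777108 33.45709119953698 [-0.1  0.2  0.   0.1  0.3 -0.  -0.1 -0.3 -0.1  0.1]
gripper yaw mod60 ->corner 29.965341920092527
```

Run:
```python
from plant import *
import cv2,numpy as np
a=camera("top");cv2.imwrite("pics/t9.png",a[:,:,::-1])
```

```text
(no output)
```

View pics/t9.png

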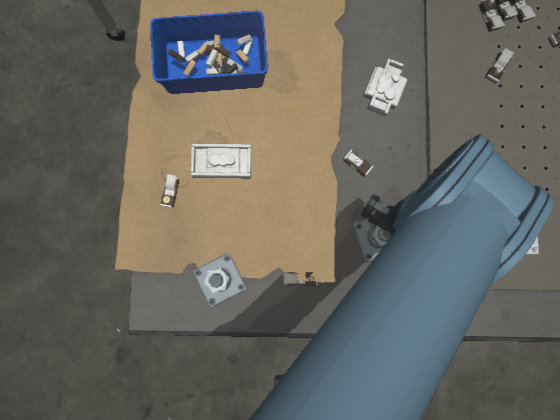

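```bash
python3 -c "
from plant import *
print(hand_in())"
```

```text
the job is handed in; nothing more can be done
None
```

The upper nut on the right-hand stop (stud near x 572, y −4 mm) is run down onto the lower nut and tightened. The job is handed in at about 14.4 s of the 61 s.

**Tightening:** I held the nut by its flats with 70 N and turned it clockwise. It ran free at about 0.2 N m for roughly 3.7 rad. It then tightened to a last reading of 0.55 N m while turning, where single readings scatter by about 0.04. The torque sensor read about −0.01 after I let go.

**Checks after letting go:**
- The nut's corners in the wrist image put its own turn at 3.92 rad, about 5.0 mm of travel. That is about 0.06 rad less than the gripper turned, which I take as give in the grip.
- The nut's top came out at 62.8 mm, against 66–67 mm before. That is a drop of only 3.7–4.3 mm, but these height estimates are good to about 2 mm.
- The lower nut looked unmoved in the wrist images taken while turning.
- In the last top view the other stop, the blocks and the housing looked unmoved.

**What did not agree or was not checked:**
- While I crept the last part in, three readings stayed near 0.44 N m although the gripper was still turning slightly. I put this down to sticking and give in the grip, and one more turn of 0.04 rad gave the 0.55.
- The detector's position for the nut in the top view was about 10 mm off, so I placed the stud from its top and the base's bolt holes instead.
- I did not grip the nut again to re-test the torque.

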